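Mix a bottle on the hand-cranked shaker

TASK

Mix the small brown bottle that stands beside the film roll and the timer, on the open bench to the right of the hand-cranked shaker: stand it upright on the shaker's blue tray and let go, then turn the crank three full turns counterclockwise as seen from above. Crank at a calm, even pace (never faster than one turn a second) and keep hold of the handle over the stiff point in each turn, so that it neither runs away nor springs back. Finish with the handle let go over the red park mark where it began and the bottle still standing on the tray, and leave the film roll and the timer where they are.

Things in the scene. Friction and masses are not known exactly. Their poses are not given: they have to be found in the camera images.
- bottle_center (a point): Centre (half-way up) of the small brown bottle with a white cap beside the film roll and the timer (not those at the back left): body 40 mm across, straight up to about 50 mm, 75 mm tall over all, cap 23 mm across; about 0.1 kg. Stands upright on the bench at the start, its underside 37.5 mm below this point; z points up along the bottle.
- tray_floor (a point): Centre of the upper face of the blue tray's floor, 34 mm above the bench. Open square tray, 110 x 110 mm inside, rim 14 mm high above the floor; x, y along its sides, z up. Part of the shaker (grey base plate 160 x 370 mm, fixed to the bench); it slides along its own -y by up to 30 mm and back in each turn of the crank, against a spring.
- crank_axis (a point): Point on the crank's upright axis, 148 mm above the bench (half the knob's height), fixed to the shaker. x points from the red park mark to the axis, z up; the parked tray's centre is 150 mm along -y. Below it a white plate, 152 mm in x by 136 mm in y, top 104 mm above the bench; the crank arm lies at 111 to 125 mm.
- knob_center (a point): Centre of the crank's black upright knob: cylinder 24 mm across, 48 mm tall, 123 to 171 mm above the bench, 60 mm from the crank axis. It spins freely on its own pin, so a gripper holding it need not turn with the crank. (Its own x and y axes mean nothing.)
- crank (a joint): Crank angle, rad: 0 = knob over the red park mark (-x of crank_axis), growing counterclockwise from above, unwrapped: three turns end at 18.85. Starts within 0.35 of 0 and stays put within 0.5 rad of the mark. Else a spring acts: it resists up to a stiff point at about 2.2 rad (9 N at the knob), fades to nothing at half a turn, then drives the crank on (7 N at 4.1 rad) until near the mark.
- film_roll: white roll of sealing film, 55 mm across, 51 mm tall, standing loose on the bench; origin at the centre of its underside. Leave alone.
- lab_timer: white lab timer, 66 by 66 by 18 mm, lying loose on the bench; origin at the centre of its underside. Leave alone. The bottle, the film roll and the timer change places between starts.
Not all that is in view belongs to the job. Leave any green or pink look-alike of the part that bears bottle_center alone.

How it is judged:
By the outcome, as a careful person would: the job done as asked, in the order asked, and still so for the second after the job is handed in, with the robot touching nothing.
It also fails if it takes over 69 s, if anything falls off the work surface, if the arm or the gripper's body presses on something with over 40 N, if the wrist force passes 120 N, or if a joint passes its speed limit or range.

ROBOT

A 6-joint arm with a two-finger parallel gripper is mounted at the origin on a cart in front of the work surface, level with it; the furniture and walls round the work are solid. World frame = base frame: x ahead of the robot, y to its left, z up, the work surface at z = 0. Lengths are in m, angles in rad, forces in N, time in s.
With the tool pointing down it reaches from about 0.275 to 0.725 m from the base axis. Payload 5.6 kg.
Tool frame: the origin (TCP) lies at the very end of the fingers, on their centre line; the grasp point (between the pads) lies 19 mm behind it (arm.tcp_to_grasp is the distance from the TCP to the grasp point, in m); z points along the fingers, y is the direction in which the jaws open and shut (so a half turn about z gives the same grasp; the last joint's range is limited). The gripper opens to 85 mm and grips with 20 to 120 N. Pads are 22 mm wide; open, the fingers measure 114 mm over their backs; the gripper's body (76 mm by 85 mm) begins 54 mm behind the grasp point. The pads swing forward as they close: fully open they stand 13 mm farther back than shut.
Start: joints at [-0.817, 0.255, 0.108, 0, -1.424, -0.285], TCP at [0.249, -0.491, 0.231] pointing down, gripper open.
Joint ranges: [-2.95, 2.95], [-1.21, 1.97], [-1.09, 1.5], [-2.87, 1.71], [-2.94, -0.07], [-3.05, 3.05]. Speed limits (rad/s): [2.57, 2.57, 3.14, 3.14, 3.14, 3.14].

INTERFACE

Orientations are given as a unit quaternion [w, x, y, z].
In Python, from station import arm gives the robot as it stands.
- The arm moves only by the tool step_arm, never from a script. Its argument "commands" is a list that holds one entry, the list of rows, each a list of 5 numbers: the shift along the tool's x, y, z each as a share of 0.08 m, from -1 to 1, then the turn about the tool's z as a share of 0.5 rad, from -1 to 1, then the closure, from -1 (fully open) to 1 (shut), so that 0 is half open. In form: [[[tx, ty, tz, yaw, gripper], ...]]. A call has 1 to 8 rows; each row is the pose to reach, as a shift and turn from the pose commanded when the call began, along the tool's axes at that moment; what a row does not reach only later rows make up. A row lasts 1/12 s, in which the tool goes at most 41.7 mm and 7.16 degrees, less where a joint would pass 70% of its speed; a pose out of reach is approached as far as the arm can. A call with a number of a shift or a turn outside -1 to 1 is refused whole. A call with a gripper value outside its range is refused whole. The fingers move at their own pace and stop on an object; "squeeze" is the grip in N (left out, the last holds). Time passes only in rows, so rows that repeat a pose let the fingers close. It gives the time, the measured TCP pose, the force and the opening at its end, in the units of the state.
- arm.read_state(): the state, without advancing time (a new reading comes with each control period).
- arm.capture(name): name is "side" or "top" or "wrist"; returns a dict with "pixels" (480x640x3 uint8, blue, green, red), "range_z" (480x640 float32, m along the optical axis (not along the pixel's ray), 0 where there is no reading), "intrinsics" (3x3 intrinsics, pixels), "extrinsics" (4x4, takes a point from world to camera coordinates). Camera axes: x right, y up, looking along -z (the intrinsics and any distortion apply to the point x, -y, -z); pixel columns grow to the right and rows downward; lengths in m; the calibration is good to about 2 mm. A picture is of the moment at which its call begins.
- arm.sign_off(): hands the job in, once; it reports no verdict.
The state is a dict: "time": time; "joint_positions": joint angles; "qvel": joint speeds; "tau": joint torques, N m; "eef_pos": TCP position; "orientation": TCP orientation; "wrist_force": force on the tool from outside, world axes, zero at the start; "ft_torque": the same for the moment, N m; "gripper_width": finger opening in m.
Only numpy, scipy, OpenCV 4.12 (cv2) and the standard library are available. Lean on these libraries where they do the work, as an engineer would, in place of code of your own. Each camera call takes 0.05 s, during which the arm holds its last target.

## Working session

There is one attempt and no reset: what is moved stays moved. The work goes in short steps, Python scripts to look and compute and a tool call to move; the robot and the scene stay as the last step left them, time stands still between calls to the robot, and variables do not carry over. Pictures are saved under pics/ and viewed, and the job is handed in when it is done.

Besides the shell and the picture viewer there is one more tool, called after ">>>" as name(argument=value, ...), one argument or row to a line, values as JSON. step_arm: Moves the arm, as the interface text tells. Shift numbers are shares of 0.08 m and turn numbers shares of 0.5 rad, none past 1 either way. Its arguments: {"type":"object","properties":{"commands":{"type":"array","items":{"type":"array","items":{"type":"array","items":{"type":"number"}}}},"squeeze":{"type":"number"}},"required":["commands"]}

```bash
ls; mkdir -p pics; cat > h.py <<'E'
import numpy as np, cv2
from station import arm
def snap(n,tag):
    c=arm.capture(n); cv2.imwrite(f'pics/{tag}.png',c['pixels']); np.savez(f'/tmp/{tag}.npz',**{k:np.asarray(c[k]) for k in ['pixels','range_z','intrinsics','extrinsics']}); return c
def load(tag): return dict(np.load(f'/tmp/{tag}.npz'))
def px2w(c,u,v,d=None):
    K=c['intrinsics'];E=c['extrinsics']
    if d is None: d=c['range_z'][int(round(v)),int(round(u))]
    x=(u-K[0,2])/K[0,0]*d; y=(v-K[1,2])/K[1,1]*d
    return (np.linalg.inv(E)@[x,-y,-d,1])[:3]
def ray_z(c,u,v,z):
    a=px2w(c,u,v,1.);o=np.linalg.inv(c['extrinsics'])[:3,3]
    return o+(a-o)*(z-o[2])/(a-o)[2]
def w2px(c,p):
    q=c['extrinsics']@[*p,1]; K=c['intrinsics']
    return K[0,0]*q[0]/-q[2]+K[0,2], K[1,1]*-q[1]/-q[2]+K[1,2]
E
python3 - <<'E'
from h import *
np.set_printoptions(precision=4,suppress=True)
s=arm.read_state()
for k,v in s.items(): print(k,np.round(v,4))
for n in ['side','top','wrist']:
    c=snap(n,n+'0'); print(n,c['intrinsics'],c['extrinsics'],c.keys())
E
```

```text
pics
time 0.0
joint_positions [-0.8174  0.2557  0.107  -0.0005 -1.4239 -0.2846]
qvel [ 0.0011 -0.0004 -0.0002  0.0006  0.0002 -0.0007]
tau [ -0.0001 -38.6623  23.7944   5.3652  -0.006   -0.    ]
eef_pos [ 0.2483 -0.4902  0.2304]
orientation [-0.0002 -0.2322  0.9727  0.0009]
wrist_force [-0.8124  0.1936  0.1954]
ft_torque [-0.0208  0.0495 -0.0531]
gripper_width 0.0853
side [[435.1329   0.     321.1833]
 [  0.     435.1329 237.5606]
 [  0.       0.       1.    ]] [[ 0.9935 -0.111  -0.0256 -0.4771]
 [ 0.0758  0.4763  0.876  -0.0983]
 [-0.0851 -0.8722  0.4816 -0.9493]
 [ 0.      0.      0.      1.    ]] dict_keys(['pixels', 'range_z', 'intrinsics', 'extrinsics'])
top [[436.9559   0.     318.4049]
 [  0.     436.9559 231.976 ]
 [  0.       0.       1.    ]] [[ 0.0011 -0.9999  0.0171 -0.1165]
 [ 0.9822  0.0042  0.1877 -0.4843]
 [-0.1877  0.0166  0.9821 -1.1526]
 [ 0.      0.      0.      1.    ]] dict_keys(['pixels', 'range_z', 'intrinsics', 'extrinsics'])
wrist [[346.0179   0.     320.3976]
 [  0.     346.0179 239.1132]
 [  0.       0.       1.    ]] [[-0.4514  0.8923  0.0015  0.5492]
 [-0.8594 -0.4343 -0.27    0.036 ]
 [-0.2402 -0.1232  0.9629 -0.3781]
 [ 0.      0.      0.      1.    ]] dict_keys(['pixels', 'range_z', 'intrinsics', 'extrinsics'])
```

View pics/side0.png

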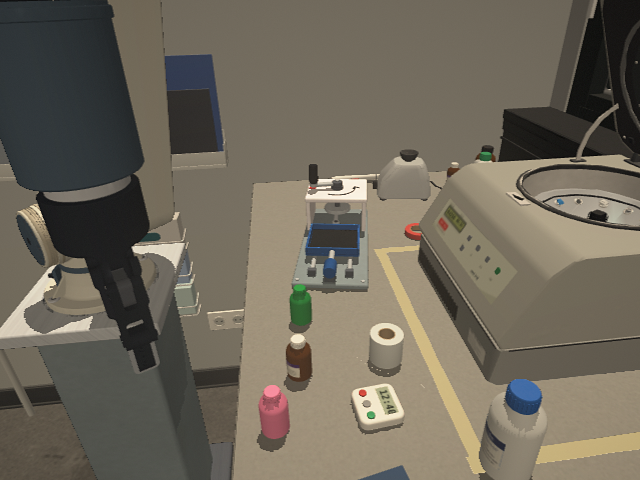

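View pics/top0.png

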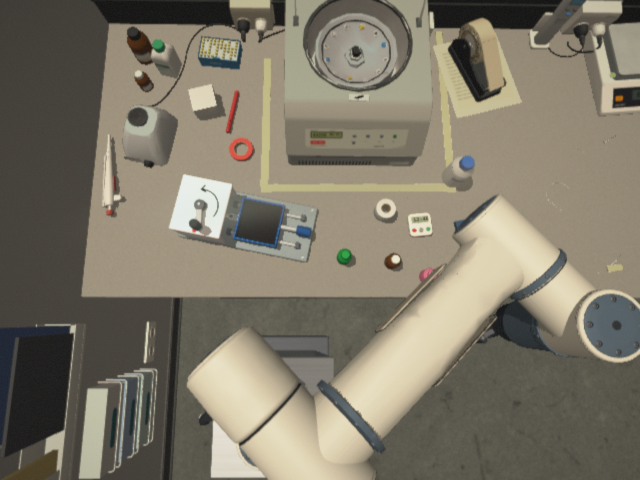

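View pics/wrist0.png

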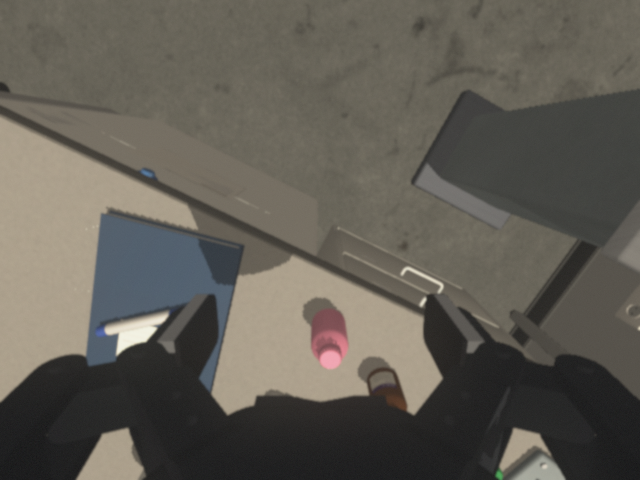

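```bash
python3 - <<'E'
from h import *
c=load('top0'); p=c['pixels'][165:305,160:460]
cv2.imwrite('pics/topc.png',cv2.resize(p,(795,371),interpolation=cv2.INTER_CUBIC))
p=c['pixels'][165:275,160:330]
cv2.imwrite('pics/topd.png',cv2.resize(p,None,fx=4.7,fy=4.7,interpolation=cv2.INTER_CUBIC))
c=load('side0'); p=c['pixels'][150:300,280:400]
cv2.imwrite('pics/sidec.png',cv2.resize(p,None,fx=4,fy=4,interpolation=cv2.INTER_CUBIC))
p=c['pixels'][280:450,240:420]
cv2.imwrite('pics/sided.png',cv2.resize(p,None,fx=3.5,fy=3.5,interpolation=cv2.INTER_CUBIC))
E
```

```text
(no output)
```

View pics/topd.png

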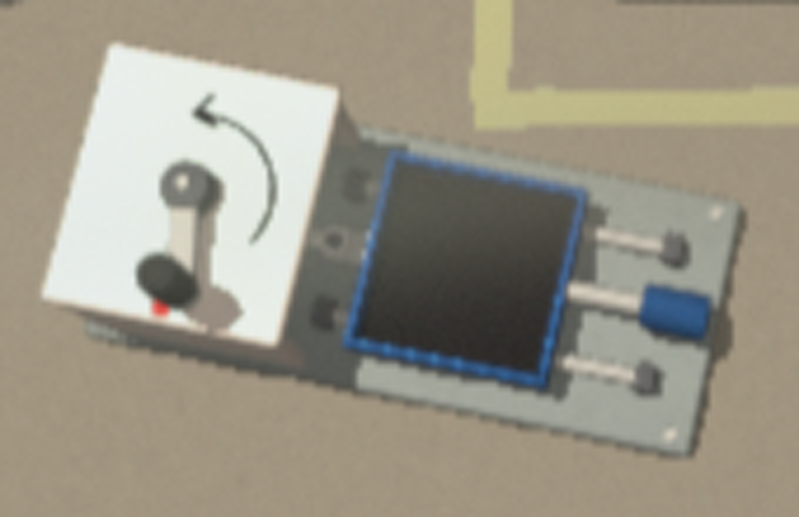

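View pics/sidec.png

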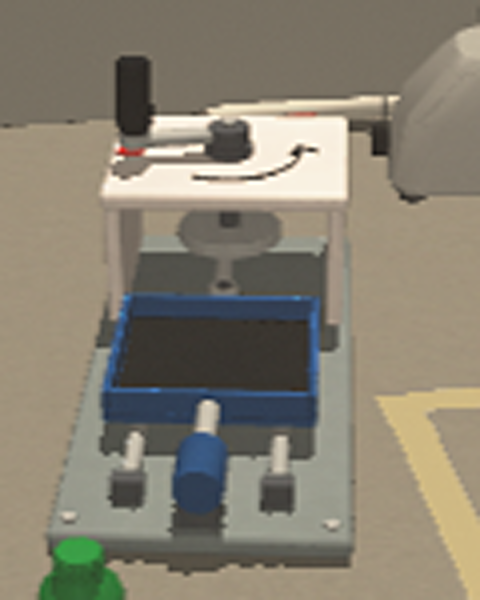

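View pics/sided.png

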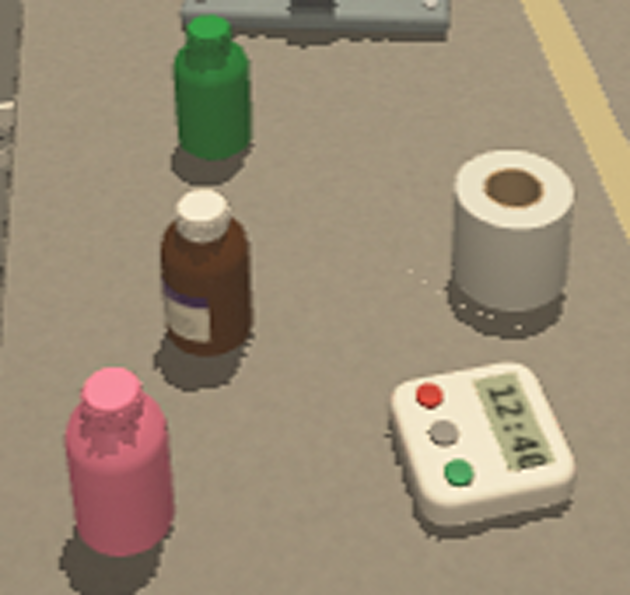

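View pics/topc.png

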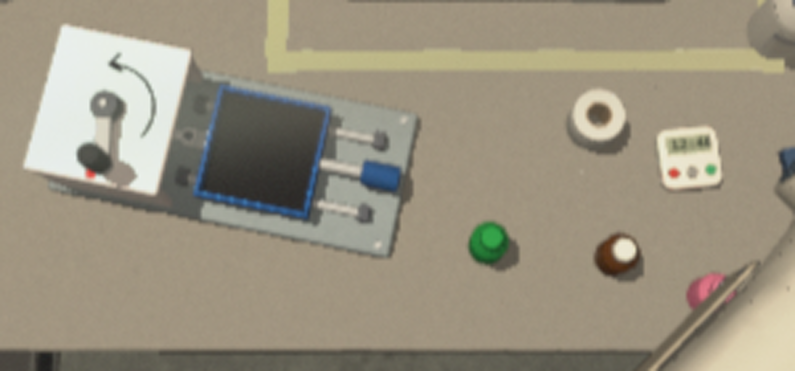

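```bash
cat >> h.py <<'E'
def cloud(c):
    K=c['intrinsics'];d=c['range_z'];v,u=np.mgrid[:480,:640]
    P=np.stack([(u-K[0,2])/K[0,0]*d,-(v-K[1,2])/K[1,1]*d,-d,np.ones_like(d)],-1)
    return (P@np.linalg.inv(c['extrinsics']).T)[...,:3]
def tri(obs):
    A=np.zeros((3,3));b=np.zeros(3);L=[]
    for c,u,v in obs:
        o=np.linalg.inv(c['extrinsics'])[:3,3];r=px2w(c,u,v,1.)-o;r/=np.linalg.norm(r);M=np.eye(3)-np.outer(r,r);A+=M;b+=M@o;L.append((o,M))
    x=np.linalg.solve(A,b);return x,[np.linalg.norm(M@(x-o)) for o,M in L]
E
python3 - <<'E'
from h import *
np.set_printoptions(precision=4,suppress=True)
t=load('top0');s=load('side0')
P=cloud(t);S=cloud(s)
T=lambda x,y:(t,160+x/4.7,165+y/4.7)
D=lambda x,y:(s,240+x/3.5,280+y/3.5)
C=lambda x,y:(s,280+x/4,150+y/4)
print('cap',tri([(t,395.5,259.3),D(203,200)]),'depth',px2w(t,395,259),px2w(s,298,339))
sub=P[165:290,160:330];m=(abs(sub[...,2]-.104)<.004);q=sub[m][:,:2].astype(np.float32);r=cv2.minAreaRect(q);print('plate',r,np.median(sub[m][:,2]),cv2.boxPoints(r))
m=(abs(sub[...,2]-.035)<.004)&(sub[...,0]<.7);q=sub[m][:,:2].astype(np.float32)
print('trayz',px2w(t,260,222))
for n,p in zip('abcd',[(110,43),(340,88),(277,347),(42,298)]): 
    print(n,ray_z(t,*T(*p)[1:],.104))
for n,p in zip('abcd',[(393,152),(587,188),(545,387),(345,347)]): 
    print('tray',n,ray_z(t,*T(*p)[1:],.048))
print('tray corners tri',tri([T(587,188),C(320,297)]),tri([T(393,152),C(317,297)]))
print('hub',tri([T(185,182),C(230,125)]),px2w(t,*T(185,182)[1:]))
print('knob d',px2w(t,*T(163,272)[1:]),'tri', tri([T(163,272),C(132,58)]))
# bottle clouds
for nm,X in(('t',P),('s',S)):
    c=(X[...,2]>.06)&(X[...,2]<.08)&(abs(X[...,0]-.44)<.12)&(abs(X[...,1]+.3)<.15)
    print(nm,c.sum())
m=(abs(P[...,2]-.147)<.03)&(P[...,0]<.7)&(P[...,1]>.1)&(P[...,0]>.3)&(P[...,1]<.3)
print(P[m][::6][:20])
E
```

```text
cap (array([ 0.4084, -0.3194,  0.0752]), [np.float64(0.0022225740343811097), np.float64(0.0022225740343810815)]) depth [ 0.4066 -0.3176  0.0787] [ 0.4104 -0.3235  0.0755]
plate ((0.5445093512535095, 0.19541943073272705), (0.1366906464099884, 0.1525728851556778), 78.46980285644531) 0.10443222404626162 [[0.4561 0.1437]
 [0.6056 0.1132]
 [0.6329 0.2471]
 [0.4834 0.2776]]
trayz [0.5151 0.0473 0.0318]
a [0.629  0.2457 0.104 ]
b [0.6033 0.1148 0.104 ]
c [0.4545 0.1438 0.104 ]
d [0.4815 0.2745 0.104 ]
tray a [0.5814 0.0926 0.048 ]
tray b [ 0.5601 -0.0222  0.048 ]
tray c [0.4414 0.0002 0.048 ]
tray d [0.4644 0.1165 0.048 ]
tray corners tri (array([ 0.554 , -0.0264,  0.1082]), [np.float64(0.009024158628090832), np.float64(0.009024158628090848)]) (array([0.5832, 0.0926, 0.0478]), [np.float64(0.0017224606450706702), np.float64(0.0017224606450704802)])
hub (array([0.5452, 0.1944, 0.1223]), [np.float64(0.0017857075377576098), np.float64(0.0017857075377575768)]) [0.5423 0.1933 0.1263]
knob d [0.4826 0.1909 0.1695] tri (array([0.4839, 0.1903, 0.1722]), [np.float64(0.0018005959546963262), np.float64(0.001800595954696336)])
t 186
s 796
[[0.5585 0.196  0.1227]
 [0.5555 0.1903 0.1242]
 [0.5526 0.1952 0.1247]
 [0.5508 0.2011 0.1214]
 [0.5516 0.1863 0.1187]
 [0.546  0.1936 0.1296]
 [0.5449 0.208  0.1234]
 [0.545  0.1926 0.1234]
 [0.5424 0.2055 0.1227]
 [0.5421 0.1896 0.1242]
 [0.5393 0.2022 0.1247]
 [0.5393 0.1842 0.1249]
 [0.5376 0.1927 0.1211]
 [0.535  0.2031 0.1205]
 [0.5317 0.1997 0.1231]
 [0.5297 0.2002 0.1205]
 [0.5262 0.1991 0.1241]
 [0.5242 0.1972 0.1212]
 [0.5211 0.199  0.1233]
 [0.5192 0.1972 0.1199]]
```

>>> step_arm(
  commands=[
    [[-0.2,0.07,0,-0.2,-1],[-0.45,0.17,0,-0.4,-1],[-0.7,0.26,0,-0.6,-1],[-0.9,0.33,0,-0.74,-1],[-0.9,0.33,0,-0.74,-1]],
  ],
)

```text
time: 0.57
eef_pos: [0.3024, -0.4328, 0.2311]
orientation: [0.0, -0.41, 0.912, 0.0]
wrist_force: [-0.1, -0.0, -0.2]
gripper_width: 0.0853
```

```bash
cat >> h.py <<'E'
from scipy.spatial.transform import Rotation as Rn
def Rt(s): 
    w,x,y,z=s['orientation']; return Rn.from_quat([x,y,z,w]).as_matrix()
def go(p,yaw=None):
    s=arm.read_state();R=Rt(s);d=R.T@(np.array(p)-s['eef_pos'])
    a=np.degrees(np.arctan2(R[1,1],R[0,1]))
    print('t',round(s['time'],2),'pos',np.round(s['eef_pos'],4),'yawY',round(a,2),'shift',np.round(d/.08,3),'F',np.round(s['wrist_force'],1),'w',round(s['gripper_width'],4))
    if yaw is not None:
        e=(yaw-a+180)%360-180; print('yaw units',round(-np.radians(e)/.5,3))
    print('q',np.round(s['joint_positions'],2))
E
python3 -c "
from h import *
go([.4085,-.32,.19],180)
P=cloud(load('top0'));S=cloud(load('side0'))
for X in(P,S):
  # bottle fit
  m=(X[...,2]>.02)&(X[...,2]<.09)&(np.hypot(X[...,0]-.4085,X[...,1]+.32)<.035)
  q=X[m];c=q[q[:,2]>.069];b=q[(q[:,2]<.045)]
  print(len(c),c.mean(0),len(b),b.min(0),b.max(0))
for c in [load('top0'),load('side0')]:
  print(w2px(c,[.4085,-.32,.075]))
"
```

```text
t 0.57 pos [ 0.3024 -0.4328  0.2311] yawY 138.38 shift [-1.934 -0.056  0.515] F [-0.1 -0.  -0.2] w 0.0853
yaw units -1.453
q [-0.66  0.21  0.05 -0.   -1.41 -0.06]
56 [ 0.40860076 -0.31915173  0.0743909 ] 29 [ 0.38937903 -0.32402508  0.02047323] [ 0.41943624 -0.29978767  0.04463609]
159 [ 0.40929574 -0.32473606  0.07448967] 305 [ 0.38925933 -0.3433514   0.02001775] [ 0.42901198 -0.32271632  0.04499851]
(np.float64(395.63034916250723), np.float64(258.4531687616502))
(np.float64(296.654868934035), np.float64(337.8367655812556))
```

>>> step_arm(
  commands=[
    [[-0.2,0,0.03,-0.2,-1],[-0.45,-0.01,0.06,-0.4,-1],[-0.7,-0.02,0.1,-0.6,-1],[-0.9,-0.03,0.13,-0.8,-1],[-1,-0.03,0.15,-0.97,-1],[-1,-0.03,0.15,-0.97,-1]],
  ],
)

```text
time: 1.07
eef_pos: [0.3565, -0.3757, 0.2186]
orientation: [-0.0, -0.616, 0.788, 0.001]
wrist_force: [0.4, -0.7, 0.3]
gripper_width: 0.0854
```

```bash
python3 -c "
from h import *
go([.409,-.3215,.19],180)
snap('wrist','w1')
"
```

```text
t 1.07 pos [ 0.3565 -0.3757  0.2186] yawY 166.05 shift [-0.816 -0.473  0.358] F [ 0.4 -0.7  0.3] w 0.0854
yaw units -0.487
q [-0.51  0.2   0.   -0.   -1.38  0.27]
```

View pics/w1.png

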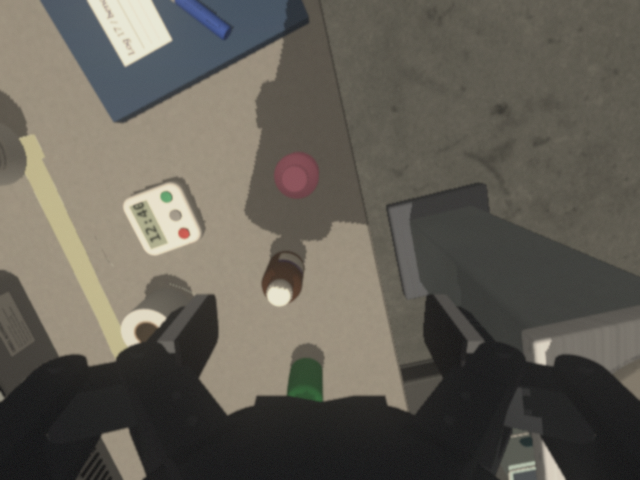

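```bash
python3 -c "
from h import *
c=load('w1')
print(w2px(c,[.409,-.3215,.075]), ray_z(c,279,292,.075), tri([(c,279,292),(load('top0'),395.5,259.3),(load('side0'),298,338)]))
X=cloud(c);m=(X[...,2]>.068)&(X[...,2]<.085)&(np.hypot(X[...,0]-.409,X[...,1]+.32)<.035);print(m.sum(),X[m].mean(0))
"
```

```text
(np.float64(278.82605091049163), np.float64(295.76260897667714)) [ 0.40784472 -0.32500057  0.075     ] (array([ 0.40855931, -0.3212629 ,  0.07290342]), [np.float64(0.0026649421355081143), np.float64(0.002367471642483868), np.float64(0.002795527485855604)])
517 [ 0.40849444 -0.3229475   0.07407524]
```

>>> step_arm(
  commands=[
    [[-0.2,-0.1,0.1,-0.15,-1],[-0.45,-0.22,0.2,-0.3,-1],[-0.7,-0.4,0.3,-0.45,-1],[-0.82,-0.48,0.35,-0.49,-1],[-0.82,-0.48,0.35,-0.49,-1]],
  ],
)

```text
time: 1.53
eef_pos: [0.4098, -0.3216, 0.1902]
orientation: [-0.0, -0.706, 0.708, 0.001]
wrist_force: [-1.5, -0.5, -0.0]
gripper_width: 0.0853
```

```bash
python3 -c "
from h import *
go([.409,-.3215,.019],180)
snap('wrist','w2')
"
```

```text
t 1.53 pos [ 0.4098 -0.3216  0.1902] yawY 179.82 shift [1.00e-03 7.00e-03 2.14e+00] F [-1.5 -0.5 -0. ] w 0.0853
yaw units -0.006
q [-0.36  0.22 -0.05 -0.   -1.31  0.36]
```

View pics/w2.png

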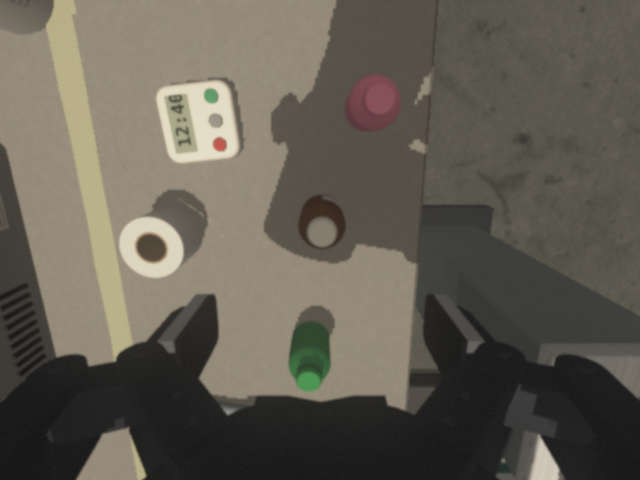

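>>> step_arm(
  commands=[
    [[0,0,0.3,0,-1],[0,0,0.65,0,-1],[0.01,0,1,0,-1],[0.01,0,1,0,-1]],
  ],
)

```text
time: 1.92
eef_pos: [0.4056, -0.3224, 0.1065]
orientation: [-0.001, -0.705, 0.709, 0.005]
wrist_force: [-1.0, 0.8, -0.3]
gripper_width: 0.0851
```

>>> step_arm(
  commands=[
    [[0,0,0.3,0,-1],[0,0,0.6,0,-1],[0,0,0.85,0,-1],[0,0,1,0,-1],[0,0,1,0,-1]],
  ],
)

```text
time: 2.33
eef_pos: [0.408, -0.3236, 0.0304]
orientation: [-0.001, -0.705, 0.709, 0.001]
wrist_force: [-0.1, 0.1, 0.7]
gripper_width: 0.0853
```

```bash
python3 -c "
from h import *
go([.409,-.322,.019],180)
"
```

```text
t 2.33 pos [ 0.408  -0.3236  0.0304] yawY 179.73 shift [-0.02  -0.013  0.142] F [-0.1  0.1  0.7] w 0.0853
yaw units -0.01
q [-0.37  0.35 -0.3   0.   -0.92  0.36]
```

>>> step_arm(
  commands=[
    [[-0.02,-0.01,0.07,0,-1],[-0.02,-0.01,0.14,0,-1],[-0.02,-0.01,0.14,0,-0.4],[-0.02,-0.01,0.14,0,0.2],[-0.02,-0.01,0.14,0,0.4],[-0.02,-0.01,0.14,0,0.6],[-0.02,-0.01,0.14,0,0.6]],
  ],
  squeeze=30,
)

```text
time: 2.92
eef_pos: [0.4106, -0.322, 0.0209]
orientation: [0.0, -0.707, 0.708, -0.001]
wrist_force: [-0.2, -0.2, 3.6]
gripper_width: 0.0386
```

>>> step_arm(
  commands=[
    [[0,0,0,0,0.6],[0,0,0,0,0.6],[0,0,0,0,0.6]],
  ],
)

```text
time: 3.17
eef_pos: [0.4107, -0.322, 0.0209]
orientation: [0.0, -0.707, 0.708, -0.001]
wrist_force: [-0.6, 0.9, 5.0]
gripper_width: 0.0386
```

```bash
python3 -c "
from h import *
go([.409,-.322,.019],180)
snap('side','s2')
"
```

```text
t 3.17 pos [ 0.4107 -0.322   0.0209] yawY 179.9 shift [-0.     0.021  0.024] F [-0.6  0.9  5. ] w 0.0386
yaw units -0.003
q [-0.36  0.37 -0.31  0.   -0.89  0.36]
```

View pics/s2.png

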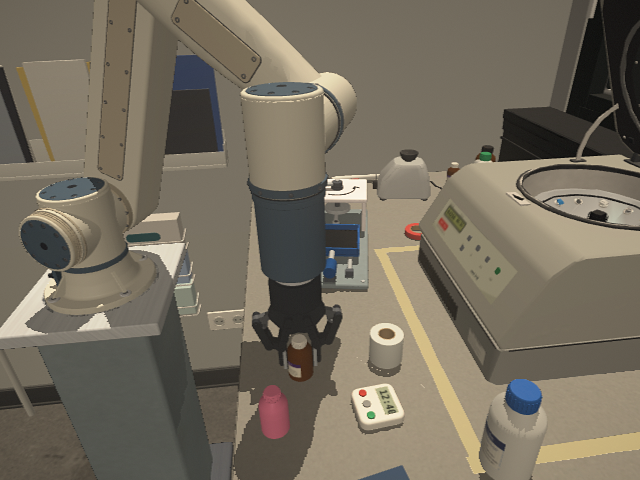

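>>> step_arm(
  commands=[
    [[0,0,-0.2,0,0.6],[0,0,-0.5,0,0.6],[0,0,-0.75,0,0.6],[0,0,-1,0,0.6],[0,0,-1,0,0.6]],
  ],
)

```text
time: 3.63
eef_pos: [0.4121, -0.3228, 0.1039]
orientation: [0.001, -0.707, 0.708, -0.003]
wrist_force: [1.1, -0.2, -0.3]
gripper_width: 0.0388
```

>>> step_arm(
  commands=[
    [[-0.15,0,-0.2,0,0.6],[-0.4,-0.05,-0.4,0,0.6],[-0.7,-0.12,-0.5,0,0.6],[-1,-0.2,-0.5,0,0.6]],
  ],
)

```text
time: 3.97
eef_pos: [0.427, -0.2412, 0.1414]
orientation: [0.001, -0.706, 0.708, -0.001]
wrist_force: [0.8, -0.3, -1.7]
gripper_width: 0.0386
```

>>> step_arm(
  commands=[
    [[-0.3,-0.08,0,0,0.6],[-0.65,-0.18,0,0,0.6],[-1,-0.28,0,0,0.6]],
  ],
)

```text
time: 4.22
eef_pos: [0.4485, -0.1603, 0.1393]
orientation: [-0.0, -0.706, 0.708, 0.001]
wrist_force: [0.6, 0.6, -0.9]
gripper_width: 0.0385
```

>>> step_arm(
  commands=[
    [[-0.3,-0.1,0,0,0.6],[-0.65,-0.2,0,0,0.6],[-1,-0.3,0,0,0.6]],
  ],
)

```text
time: 4.47
eef_pos: [0.4726, -0.0803, 0.1393]
orientation: [-0.0, -0.706, 0.708, 0.001]
wrist_force: [0.5, 0.1, -1.5]
gripper_width: 0.0386
```

>>> step_arm(
  commands=[
    [[-0.3,-0.1,0,0,0.6],[-0.65,-0.2,0,0,0.6],[-0.9,-0.3,0,0,0.6],[-1,-0.3,0,0,0.6],[-1,-0.3,0,0,0.6]],
  ],
)

```text
time: 4.88
eef_pos: [0.4969, -0.0002, 0.1391]
orientation: [0.0, 0.707, -0.707, -0.001]
wrist_force: [0.7, -0.5, -1.1]
gripper_width: 0.0382
```

```bash
python3 -c "
from h import *
go([.513,.047,.056],180)
snap('wrist','w3');snap('side','s3')
"
```

```text
t 4.88 pos [ 4.969e-01 -2.000e-04  1.391e-01] yawY -180.0 shift [-0.59  -0.203  1.039] F [ 0.7 -0.5 -1.1] w 0.0382
yaw units 0.0
q [ 0.31  0.2  -0.2  -0.   -1.17 -0.31]
```

View pics/w3.png

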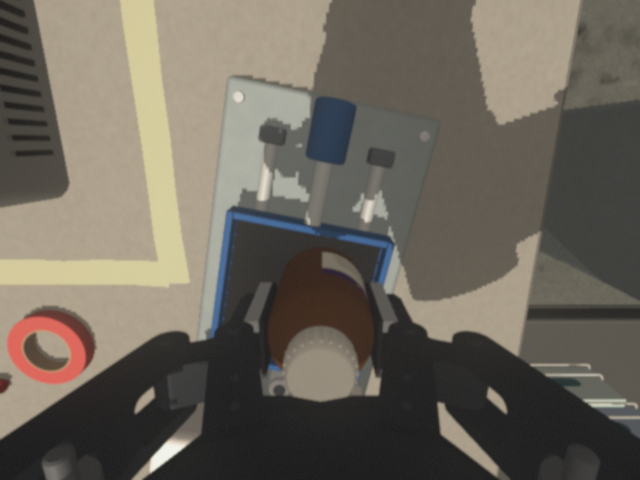

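View pics/s3.png

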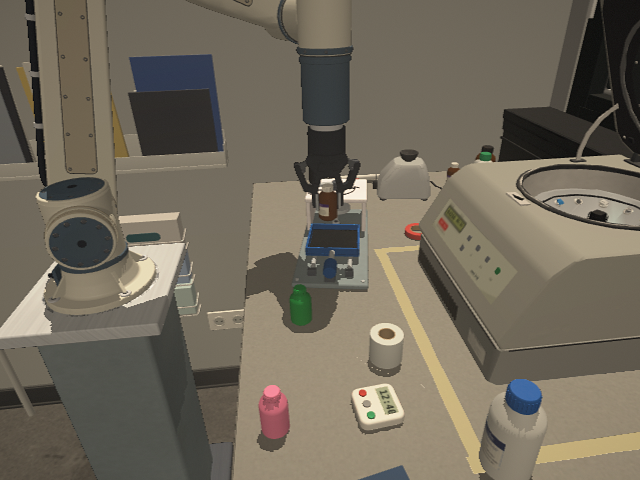

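```bash
python3 -c "
from h import *
c=load('w3')
a=ray_z(c,231,209,.048);b=ray_z(c,393,239,.048);print(a,b,a-b,np.linalg.norm(a-b))
x=(a-b)/np.linalg.norm(a-b);y=np.array([-x[1],x[0],0]);print((a+b)/2+y*.0575, np.degrees(np.arctan2(x[1],x[0])))
print(px2w(c,250,260))
"
```

```text
[ 0.5585264 -0.0242991  0.048    ] [ 0.44645621 -0.00287446  0.048     ] [ 0.11207019 -0.02142464  0.        ] 0.11409970944222692
[0.51328815 0.04289046 0.048     ] -10.822742320773113
[0.55054197 0.01741319 0.0340604 ]
```

>>> step_arm(
  commands=[
    [[-0.25,-0.1,0,0,0.6],[-0.57,-0.2,0.1,0,0.6],[-0.57,-0.2,0.3,0,0.6],[-0.57,-0.2,0.55,0,0.6],[-0.57,-0.2,0.75,0,0.6],[-0.57,-0.2,0.9,0,0.6],[-0.57,-0.2,0.9,0,0.6]],
  ],
)

```text
time: 5.57
eef_pos: [0.5109, 0.0422, 0.0653]
orientation: [-0.002, -0.706, 0.708, 0.002]
wrist_force: [-0.8, 0.2, -2.2]
gripper_width: 0.0387
```

```bash
python3 -c "
from h import *
go([.513,.045,.055],180)
snap('side','s4');c=load('s4')['pixels'][160:300,270:400];cv2.imwrite('pics/s4c.png',cv2.resize(c,None,fx=4,fy=4,interpolation=2))
"
```

```text
t 5.57 pos [0.5109 0.0422 0.0653] yawY 179.78 shift [-0.036 -0.027  0.129] F [-0.8  0.2 -2.2] w 0.0387
yaw units -0.008
q [ 0.39  0.3  -0.27 -0.   -1.   -0.39]
```

View pics/s4c.png

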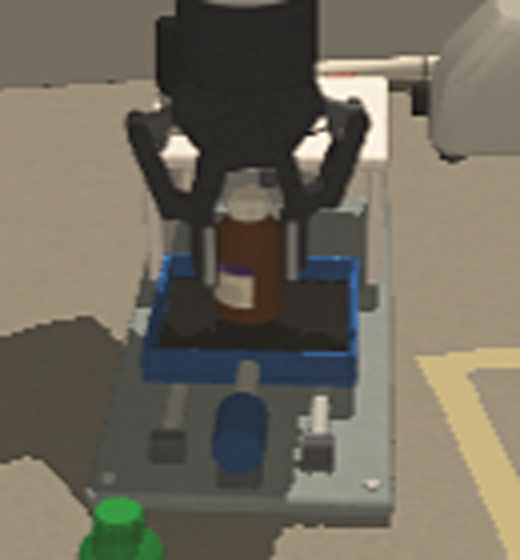

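>>> step_arm(
  commands=[
    [[-0.02,-0.02,0.05,0,0.6],[-0.02,-0.02,0.09,0,0.6],[-0.02,-0.02,0.12,0,0.6],[-0.02,-0.02,0.12,0,0.6]],
  ],
)

```text
time: 5.95
eef_pos: [0.5148, 0.0453, 0.0584]
orientation: [0.0, -0.706, 0.708, 0.0]
wrist_force: [-0.8, -0.7, -1.2]
gripper_width: 0.0386
```

>>> step_arm(
  commands=[
    [[0,0,0.02,0,0.6],[0,0,0.03,0,0.6],[0,0,0.03,0,0.6]],
  ],
)

```text
time: 6.2
eef_pos: [0.5148, 0.0454, 0.056]
orientation: [-0.0, -0.706, 0.708, 0.0]
wrist_force: [0.1, -0.6, -1.5]
gripper_width: 0.0386
```

>>> step_arm(
  commands=[
    [[0,0,0.015,0,0.6],[0,0,0.02,0,0.6],[0,0,0.02,0,0.6]],
  ],
)

```text
time: 6.45
eef_pos: [0.5148, 0.0454, 0.0544]
orientation: [-0.0, -0.706, 0.708, 0.0]
wrist_force: [-1.1, 0.0, -0.3]
gripper_width: 0.0387
```

>>> step_arm(
  commands=[
    [[0,0,0.013,0,0.6],[0,0,0.013,0,0.6]],
  ],
)

```text
time: 6.62
eef_pos: [0.515, 0.0454, 0.0539]
orientation: [0.0, -0.706, 0.708, -0.0]
wrist_force: [-0.4, -0.2, 3.5]
gripper_width: 0.0384
```

Contact (upward force 3.5 N). Release and go up.

>>> step_arm(
  commands=[
    [[0,0,0,0,0.2],[0,0,0,0,0.0],[0,0,0,0,-0.2],[0,0,0,0,-0.4],[0,0,0,0,-0.4],[0,0,0,0,-0.4]],
  ],
)

```text
time: 7.12
eef_pos: [0.5149, 0.0453, 0.0534]
orientation: [-0.0, -0.706, 0.708, 0.0]
wrist_force: [0.1, 0.4, 0.4]
gripper_width: 0.0599
```

```bash
python3 -c "
from h import *
go([.515,.045,.23],180)
snap('wrist','w5')
"
```

```text
t 7.12 pos [0.5149 0.0453 0.0534] yawY 179.88 shift [ 4.000e-03 -1.000e-03 -2.208e+00] F [0.1 0.4 0.4] w 0.0599
yaw units -0.004
q [ 0.39  0.32 -0.28 -0.   -0.97 -0.39]
```

View pics/w5.png

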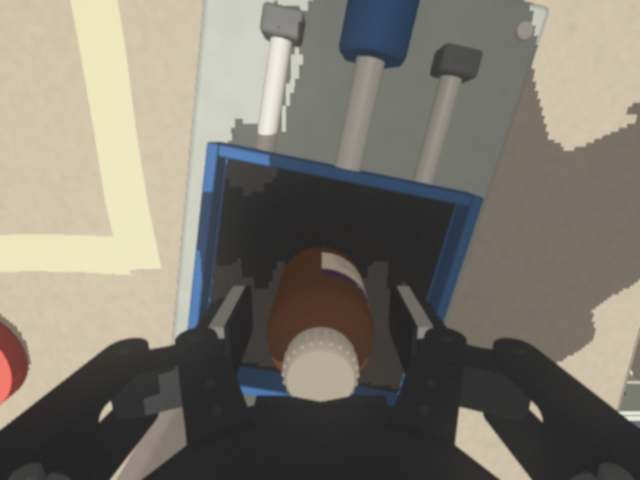

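Released, standing centred, fingers clear at (240,320) and (410,320). Going up.

>>> step_arm(
  commands=[
    [[0,0,-0.15,0,-0.4],[0,0,-0.4,0,-0.4],[0,0,-0.7,0,-0.4],[0,0,-1,0,-0.4]],
  ],
)

```text
time: 7.5
eef_pos: [0.5145, 0.0452, 0.1341]
orientation: [-0.001, -0.706, 0.708, 0.0]
wrist_force: [0.8, -0.9, 0.1]
gripper_width: 0.0596
```

>>> step_arm(
  commands=[
    [[0,0,-0.4,0,-0.4],[0,0,-0.8,0,-0.4],[0,0,-1,0,-0.4],[0,0,-1,0,-0.4]],
  ],
)

```text
time: 7.83
eef_pos: [0.5171, 0.0456, 0.2181]
orientation: [0.004, -0.707, 0.708, -0.002]
wrist_force: [0.7, 0.1, 0.2]
gripper_width: 0.0598
```

```bash
python3 -c "
from h import *
go([.483,.19,.23],180)
snap('wrist','w6');snap('top','t6');snap('side','s6')
c=load('s6')['pixels'][150:300,270:400];cv2.imwrite('pics/s6c.png',cv2.resize(c,None,fx=4,fy=4,interpolation=2))
"
```

```text
t 7.83 pos [0.5171 0.0456 0.2181] yawY 179.9 shift [-1.804  0.428 -0.149] F [0.7 0.1 0.2] w 0.0598
yaw units -0.003
q [ 0.39  0.19 -0.01  0.   -1.36 -0.39]
```

View pics/w6.png

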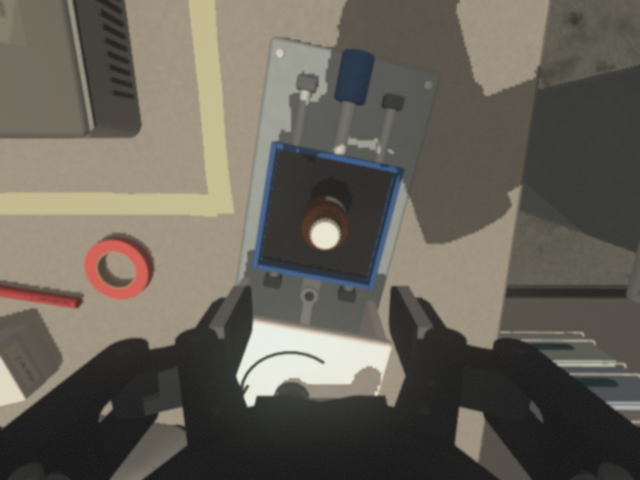

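View pics/s6c.png

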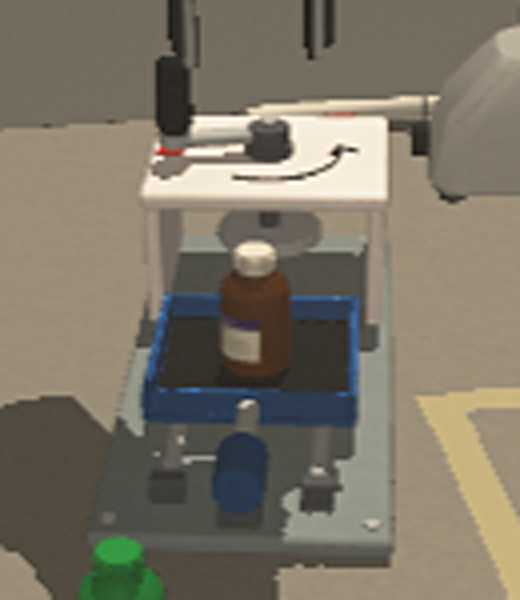

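View pics/t6.png

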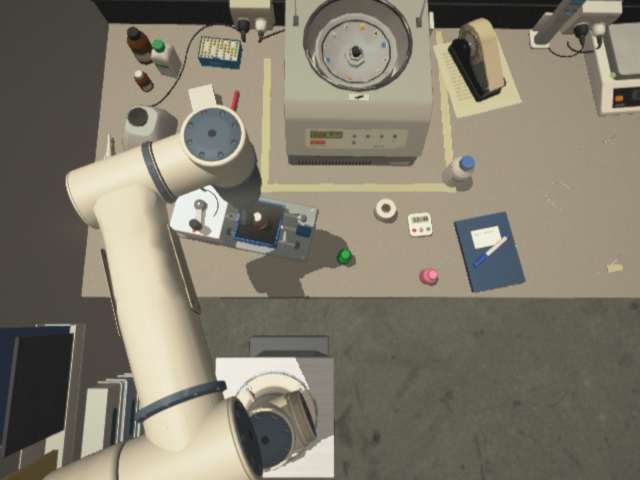

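>>> step_arm(
  commands=[
    [[-0.25,0.06,-0.15,0,-0.4],[-0.55,0.14,-0.35,0,-0.4],[-0.85,0.2,-0.5,0,-0.4],[-1,0.24,-0.5,0,-0.4]],
  ],
)

```text
time: 8.32
eef_pos: [0.4961, 0.1273, 0.2545]
orientation: [0.001, -0.707, 0.707, -0.0]
wrist_force: [1.5, 1.1, -0.2]
gripper_width: 0.0598
```

>>> step_arm(
  commands=[
    [[-0.3,0.07,0,0,-0.4],[-0.6,0.15,0,0,-0.4],[-0.8,0.2,0,0,-0.4],[-0.8,0.2,0,0,-0.4],[-0.8,0.2,0,0,-0.4]],
  ],
)

```text
time: 8.73
eef_pos: [0.4793, 0.1896, 0.2518]
orientation: [-0.002, -0.707, 0.707, 0.0]
wrist_force: [0.3, 0.4, 0.5]
gripper_width: 0.0598
```

```bash
python3 -c "
from h import *
go([.483,.19,.13],180)
snap('wrist','w7')
for p in([.483,.19,.171],[.5445,.1945,.13]): print(w2px(load('w7'),p))
"
```

```text
t 8.73 pos [0.4793 0.1896 0.2518] yawY 179.98 shift [-0.008 -0.05   1.522] F [0.3 0.4 0.5] w 0.0598
yaw units -0.001
q [ 0.68  0.18  0.07 -0.   -1.46 -0.68]
(np.float64(315.5573045072936), np.float64(247.73505084534796))
(np.float64(238.4492603807683), np.float64(238.14592016705532))
```

View pics/w7.png

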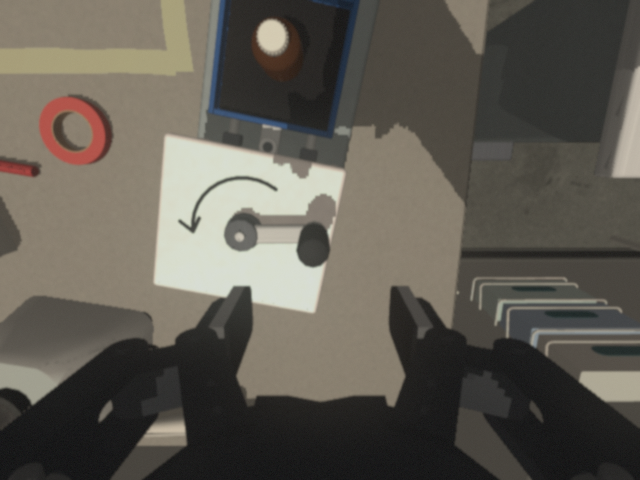

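```bash
python3 -c "
from h import *
c=load('w7')['pixels'][200:280,210:350];cv2.imwrite('pics/w7c.png',cv2.resize(np.clip(c*1.0*1.8,0,255).astype(np.uint8),None,fx=5.6,fy=5.6,interpolation=2))
"
```

```text
(no output)
```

View pics/w7c.png

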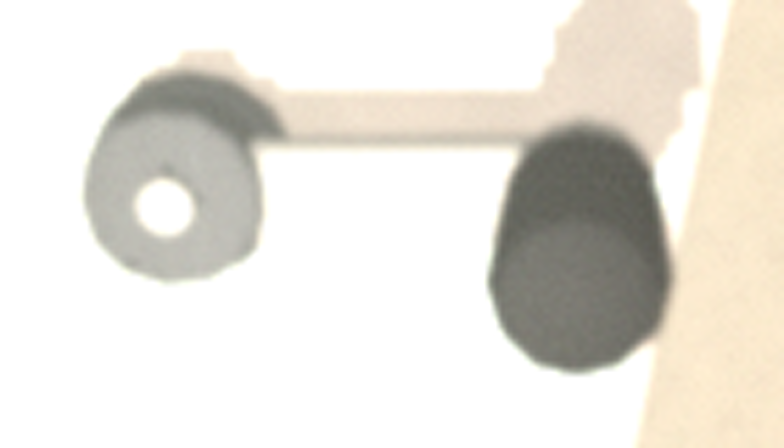

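```bash
python3 -c "
from h import *
np.set_printoptions(precision=4,suppress=True)
w=load('w7');t=load('top0');s=load('side0')
k=(w,313.6,252.7);h=(w,240.9,235.2)
print('knob',px2w(w,314,253),ray_z(*k,.171),tri([k,(t,160+163/4.7,165+272/4.7),(s,280+132/4,150+58/4)]))
print('hub',px2w(w,241,235),ray_z(*h,.130),tri([h,(t,160+185/4.7,165+182/4.7),(s,280+230/4,150+125/4)]))
X=cloud(w)
m=(X[...,2]>.165)&(X[...,2]<.18)&(np.hypot(X[...,0]-.483,X[...,1]-.19)<.03);print(m.sum(),X[m].mean(0))
m=(abs(X[...,2]-.104)<.004)&(X[...,0]>.4)&(X[...,0]<.68)&(X[...,1]>.08);r=cv2.minAreaRect(X[m][:,:2].astype(np.float32));print(r)
for z,p in ((.104,(166,135)),(.104,(345,169)),(.104,(316,312)),(.104,(154,284))): print(ray_z(w,*p,z))
"
```

```text
knob [0.4841 0.1935 0.1717] [0.4843 0.1935 0.171 ] (array([0.4841, 0.1918, 0.1717]), [np.float64(0.0014126483245010346), np.float64(0.002363599479947894), np.float64(0.0016744472422701197)])
hub [0.5434 0.1931 0.1255] [0.5424 0.1921 0.13  ] (array([0.5449, 0.1943, 0.1223]), [np.float64(0.0006213884540706875), np.float64(0.0014868471544955207), np.float64(0.0020903982120705484)])
814 [0.4849 0.1931 0.1697]
((0.5445339679718018, 0.194437175989151), (0.13531672954559326, 0.15127068758010864), 78.60277557373047)
[0.6034 0.1157 0.104 ]
[0.4592 0.1427 0.104 ]
[0.4836 0.2727 0.104 ]
[0.6297 0.2445 0.104 ]
```

>>> step_arm(
  commands=[
    [[-0.02,-0.06,0.3,0,-0.1],[-0.04,-0.06,0.6,0,-0.1],[-0.04,-0.06,0.8,0,-0.1],[-0.04,-0.06,0.8,0,-0.1],[-0.04,-0.06,0.8,0,-0.1]],
  ],
)

```text
time: 9.2
eef_pos: [0.4847, 0.1913, 0.1889]
orientation: [-0.001, -0.706, 0.708, -0.0]
wrist_force: [0.1, 0.2, 0.7]
gripper_width: 0.0466
```

```bash
python3 -c "
from h import *
go([.4845,.193,.133],180)
snap('wrist','w8');go([.4845,.193,.133],180)
"
```

```text
t 9.2 pos [0.4847 0.1913 0.1889] yawY 179.83 shift [-0.022  0.001  0.699] F [0.1 0.2 0.7] w 0.0466
yaw units -0.006
q [ 0.68  0.22 -0.05  0.   -1.31 -0.68]
t 9.25 pos [0.4853 0.1919 0.1902] yawY 179.84 shift [-0.014  0.011  0.715] F [ 0.3 -0.3  0.8] w 0.0472
yaw units -0.005
q [ 0.68  0.22 -0.05  0.   -1.31 -0.68]
```

View pics/w8.png

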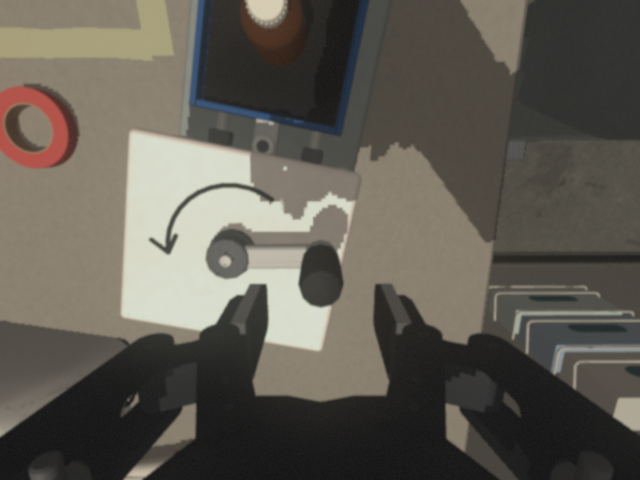

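>>> step_arm(
  commands=[
    [[-0.01,0,0.2,0,-0.1],[-0.015,0,0.4,0,-0.1],[-0.015,0,0.58,0,-0.1],[-0.015,0,0.7,0,-0.1],[-0.015,0,0.7,0,-0.1]],
  ],
)

```text
time: 9.67
eef_pos: [0.4844, 0.1933, 0.1326]
orientation: [-0.001, -0.706, 0.708, 0.0]
wrist_force: [-0.0, 0.2, -0.0]
gripper_width: 0.047
```

```bash
python3 -c "
from h import *
go([.4845,.193,.133],180)
snap('wrist','w9')
c=snap('side','s9')['pixels'][120:260,270:400];cv2.imwrite('pics/s9c.png',cv2.resize(c,None,fx=4,fy=4,interpolation=2))
"
```

```text
t 9.67 pos [0.4844 0.1933 0.1326] yawY 179.86 shift [ 0.004 -0.002 -0.005] F [-0.   0.2 -0. ] w 0.047
yaw units -0.005
q [ 0.68  0.25 -0.15 -0.   -1.17 -0.68]
```

View pics/s9c.png

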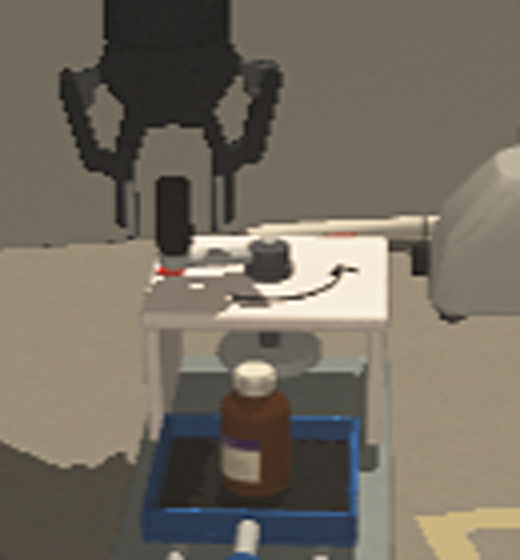

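Knob is between the pads. Close.

>>> step_arm(
  commands=[
    [[0,0,0,0,0.3],[0,0,0,0,0.6],[0,0,0,0,0.9],[0,0,0,0,0.9],[0,0,0,0,0.9],[0,0,0,0,0.9]],
  ],
  squeeze=50,
)

```text
time: 10.27
eef_pos: [0.4846, 0.194, 0.1349]
orientation: [0.0, -0.707, 0.708, 0.0]
wrist_force: [-4.1, -0.3, 6.3]
gripper_width: 0.0228
```

```bash
python3 -c "
from h import *
go([.4845,.193,.133],180)
import numpy as np
# plan: centre, start pt
c=np.array([.5445,.1944]);th0=np.degrees(np.arctan2(.1933-.1944,.4844-.5445))%360
print(th0)
for k in range(4):
  a=181.1+90*k
  p=lambda d:c+.06*np.array([np.cos(np.radians(d)),np.sin(np.radians(d))])
  print(k,[[float(round(-(p(a+11.25*i)-p(a))[1]/.08,3)),float(round(-(p(a+11.25*i)-p(a))[0]/.08,3))] for i in range(1,9)])
"
```

```text
t 10.27 pos [0.4846 0.194  0.1349] yawY 179.9 shift [0.013 0.001 0.024] F [-4.1 -0.3  6.3] w 0.0228
yaw units -0.003
q [ 0.68  0.25 -0.15 -0.   -1.17 -0.68]
181.0485577567858
0 [[0.146, -0.017], [0.286, -0.063], [0.414, -0.134], [0.526, -0.23], [0.617, -0.345], [0.684, -0.476], [0.724, -0.618], [0.735, -0.764]]
1 [[-0.017, -0.146], [-0.063, -0.286], [-0.134, -0.414], [-0.23, -0.526], [-0.345, -0.617], [-0.476, -0.684], [-0.618, -0.724], [-0.764, -0.735]]
2 [[-0.146, 0.017], [-0.286, 0.063], [-0.414, 0.134], [-0.526, 0.23], [-0.617, 0.345], [-0.684, 0.476], [-0.724, 0.618], [-0.735, 0.764]]
3 [[0.017, 0.146], [0.063, 0.286], [0.134, 0.414], [0.23, 0.526], [0.345, 0.617], [0.476, 0.684], [0.618, 0.724], [0.764, 0.735]]
```

>>> step_arm(
  commands=[
    [[0,0,0,0,0.2],[0,0,-0.05,0,0.2],[0,0,-0.1,0,0.2],[0,0,-0.1,0,0.6],[0,0,-0.1,0,0.9],[0,0,-0.1,0,0.9],[0,0,-0.1,0,0.9],[0,0,-0.1,0,0.9]],
  ],
)

```text
time: 10.93
eef_pos: [0.4847, 0.194, 0.1429]
orientation: [0.0, -0.707, 0.708, -0.0]
wrist_force: [-6.4, 0.4, 9.0]
gripper_width: 0.0228
```

```bash
python3 -c "
from h import *
go([.4845,.193,.133],180)"
```

```text
t 10.93 pos [0.4847 0.194  0.1429] yawY 179.91 shift [0.012 0.002 0.124] F [-6.4  0.4  9. ] w 0.0228
yaw units -0.003
q [ 0.68  0.24 -0.13 -0.   -1.19 -0.68]
```

```bash
cat >> h.py <<'E'
def plan(a0,incs,r0=.06,r1=.06,psi=0):
    p=lambda d,r:r*np.array([np.cos(np.radians(d)),np.sin(np.radians(d))])
    for k,i in enumerate(incs):
        d=p(a0+i,r0+(r1-r0)*(k+1)/len(incs))-p(a0,r0)
        print([float(round(-d[1]/.08,3)),float(round(-d[0]/.08,3))],end=' ')
    print()
E
python3 -c "
from h import *
plan(180.6,[3,9,18,29,40])
plan(220.6,[11,22,33,44])"
```

```text
[0.039, -0.001] [0.117, -0.01] [0.231, -0.039] [0.363, -0.098] [0.48, -0.181] 
[0.1, -0.104] [0.178, -0.224] [0.231, -0.358] [0.259, -0.499]
```

>>> step_arm(
  commands=[
    [[0.04,0.008,0.01,0,0.9],[0.117,0,0.015,0,0.9],[0.231,-0.03,0.02,0,0.9],[0.363,-0.09,0.02,0,0.9],[0.48,-0.17,0.02,0,0.9]],
  ],
)

```text
time: 11.35
eef_pos: [0.4992, 0.1552, 0.1429]
orientation: [0.002, -0.707, 0.707, -0.001]
wrist_force: [-3.1, 0.7, 12.0]
gripper_width: 0.0224
```

```bash
cat >> h.py <<'E'
def ck():
    s=arm.read_state();d=np.array(s['eef_pos'][:2])-[.5445,.1944];a=np.degrees(np.arctan2(d[1],d[0]))%360
    f=np.array(s['wrist_force']);u=d/np.linalg.norm(d)
    print('t',s['time'],'ang',round(a,1),'crank',round(a-168.6,1),'r',round(np.linalg.norm(d),4),'Fr',round(f[:2]@u,1),'Ft',round(-f[0]*u[1]+f[1]*u[0],1),'Fz',round(f[2],1),'z',s['eef_pos'][2],'w',s['gripper_width'])
E
python3 -c "
from h import *
ck()"
```

```text
t 11.35 ang 220.9 crank 52.3 r 0.0599 Fr 1.9 Ft -2.5 Fz 12.0 z 0.1429166919623088 w 0.022350894095203168
```

```bash
python3 -c "
from h import *
i=[11.25*k for k in range(1,9)]
for k in range(4): plan(220.6+90*k,i)"
```

```text
[0.102, -0.106] [0.181, -0.23] [0.234, -0.367] [0.26, -0.512] [0.257, -0.659] [0.225, -0.802] [0.166, -0.937] [0.081, -1.058] 
[-0.106, -0.102] [-0.23, -0.181] [-0.367, -0.234] [-0.512, -0.26] [-0.659, -0.257] [-0.802, -0.225] [-0.937, -0.166] [-1.058, -0.081] 
[-0.102, 0.106] [-0.181, 0.23] [-0.234, 0.367] [-0.26, 0.512] [-0.257, 0.659] [-0.225, 0.802] [-0.166, 0.937] [-0.081, 1.058] 
[0.106, 0.102] [0.23, 0.181] [0.367, 0.234] [0.512, 0.26] [0.659, 0.257] [0.802, 0.225] [0.937, 0.166] [1.058, 0.081]
```

```bash
python3 -c "
from h import *
i=[12*k for k in range(1,7)]
for k in range(5): plan(220.6+72*k,i)"
```

```text
[0.108, -0.114] [0.189, -0.248] [0.242, -0.396] [0.262, -0.551] [0.249, -0.707] [0.204, -0.858] 
[-0.075, -0.138] [-0.177, -0.257] [-0.302, -0.352] [-0.443, -0.419] [-0.596, -0.456] [-0.753, -0.459] 
[-0.154, 0.029] [-0.299, 0.089] [-0.428, 0.178] [-0.536, 0.292] [-0.617, 0.426] [-0.669, 0.574] 
[-0.02, 0.155] [-0.008, 0.312] [0.037, 0.462] [0.112, 0.6] [0.214, 0.719] [0.339, 0.814] 
[0.142, 0.067] [0.294, 0.104] [0.451, 0.107] [0.605, 0.079] [0.75, 0.018] [0.879, -0.071]
```

>>> step_arm(
  commands=[
    [[0.108,-0.114,-0.02,0,0.9],[0.189,-0.248,-0.03,0,0.9],[0.242,-0.396,-0.04,0,0.9],[0.262,-0.551,-0.04,0,0.9],[0.249,-0.707,-0.04,0,0.9],[0.204,-0.858,-0.04,0,0.9]],
  ],
)

```text
time: 11.85
eef_pos: [0.566, 0.1382, 0.143]
orientation: [-0.002, -0.706, 0.708, 0.001]
wrist_force: [-10.6, 2.3, 9.3]
gripper_width: 0.0227
```

```bash
python3 -c "
from h import *
ck()"
```

```text
t 11.85 ang 291.0 crank 122.4 r 0.0602 Fr -6.0 Ft -9.1 Fz 9.3 z 0.1429632784109964 w 0.022746869307710204
```

>>> step_arm(
  commands=[
    [[-0.075,-0.138,-0.01,0,0.9],[-0.177,-0.257,-0.02,0,0.9],[-0.302,-0.352,-0.02,0,0.9],[-0.443,-0.419,-0.02,0,0.9],[-0.596,-0.456,-0.02,0,0.9],[-0.753,-0.459,-0.02,0,0.9]],
  ],
)

```text
time: 12.35
eef_pos: [0.6044, 0.1996, 0.1432]
orientation: [-0.0, -0.706, 0.708, 0.0]
wrist_force: [-1.0, 2.1, -3.5]
gripper_width: 0.0224
```

```bash
python3 -c "
from h import *
ck()"
```

```text
t 12.35 ang 5.0 crank -163.6 r 0.0601 Fr -0.8 Ft 2.2 Fz -3.5 z 0.14315994083146225 w 0.022432721391438037
```

>>> step_arm(
  commands=[
    [[-0.154,0.029,0,0,0.9],[-0.299,0.089,0,0,0.9],[-0.428,0.178,0,0,0.9],[-0.536,0.292,0,0,0.9],[-0.617,0.426,0,0,0.9],[-0.669,0.574,0,0,0.9]],
  ],
)

```text
time: 12.85
eef_pos: [0.5548, 0.2537, 0.1432]
orientation: [-0.002, -0.707, 0.707, 0.001]
wrist_force: [-4.5, -2.8, -5.6]
gripper_width: 0.0224
```

```bash
python3 -c "
from h import *
ck()"
```

```text
t 12.85 ang 80.1 crank -88.5 r 0.0602 Fr -3.5 Ft 4.0 Fz -5.6 z 0.14315904236009694 w 0.022395895181551582
```

>>> step_arm(
  commands=[
    [[-0.02,0.155,0.01,0,0.9],[-0.008,0.312,0.015,0,0.9],[0.037,0.462,0.015,0,0.9],[0.112,0.6,0.015,0,0.9],[0.214,0.719,0.015,0,0.9],[0.339,0.814,0.015,0,0.9]],
  ],
)

```text
time: 13.35
eef_pos: [0.4926, 0.225, 0.1432]
orientation: [-0.0, -0.707, 0.707, -0.001]
wrist_force: [10.5, -4.5, -10.4]
gripper_width: 0.0222
```

```bash
python3 -c "
from h import *
ck()"
```

```text
t 13.35 ang 149.5 crank -19.1 r 0.0603 Fr -11.3 Ft -1.5 Fz -10.4 z 0.14321005634263312 w 0.02221069149445692
```

>>> step_arm(
  commands=[
    [[0.142,0.064,0.01,0,0.9],[0.294,0.098,0.02,0,0.9],[0.451,0.101,0.025,0,0.9],[0.605,0.073,0.025,0,0.9],[0.75,0.012,0.025,0,0.9],[0.879,-0.077,0.025,0,0.9]],
  ],
)

```text
time: 13.85
eef_pos: [0.4993, 0.1549, 0.143]
orientation: [0.001, -0.707, 0.708, -0.0]
wrist_force: [-0.1, 3.1, 5.1]
gripper_width: 0.0224
```

```bash
python3 -c "
from h import *
ck()"
```

```text
t 13.85 ang 221.2 crank 52.6 r 0.06 Fr -1.9 Ft -2.4 Fz 5.1 z 0.14300204695091154 w 0.022376070410167648
```

>>> step_arm(
  commands=[
    [[0.108,-0.114,-0.005,0,0.9],[0.189,-0.248,-0.01,0,0.9],[0.242,-0.396,-0.01,0,0.9],[0.262,-0.551,-0.01,0,0.9],[0.249,-0.707,-0.01,0,0.9],[0.204,-0.858,-0.01,0,0.9]],
  ],
)

```text
time: 14.35
eef_pos: [0.567, 0.1385, 0.1429]
orientation: [-0.001, -0.706, 0.708, 0.001]
wrist_force: [-12.2, 5.5, 14.1]
gripper_width: 0.0223
```

>>> step_arm(
  commands=[
    [[-0.075,-0.138,0,0,0.9],[-0.177,-0.257,0,0,0.9],[-0.302,-0.352,0,0,0.9],[-0.443,-0.419,0,0,0.9],[-0.596,-0.456,0,0,0.9],[-0.753,-0.459,0,0,0.9]],
  ],
)

```text
time: 14.85
eef_pos: [0.6046, 0.1986, 0.143]
orientation: [-0.001, -0.706, 0.708, -0.0]
wrist_force: [-8.0, 0.8, 10.7]
gripper_width: 0.0225
```

```bash
python3 -c "
from h import *
ck()"
```

```text
t 14.85 ang 4.0 crank -164.6 r 0.0603 Fr -7.9 Ft 1.3 Fz 10.7 z 0.14297418377926108 w 0.022459224234543638
```

>>> step_arm(
  commands=[
    [[-0.154,0.031,-0.01,0,0.9],[-0.299,0.093,-0.02,0,0.9],[-0.428,0.182,-0.02,0,0.9],[-0.536,0.296,-0.02,0,0.9],[-0.617,0.43,-0.02,0,0.9],[-0.669,0.578,-0.02,0,0.9]],
  ],
)

```text
time: 15.35
eef_pos: [0.5569, 0.2532, 0.1431]
orientation: [-0.001, -0.707, 0.708, 0.0]
wrist_force: [-4.5, -0.6, 3.0]
gripper_width: 0.0225
```

>>> step_arm(
  commands=[
    [[-0.02,0.155,0,0,0.9],[-0.008,0.312,0,0,0.9],[0.037,0.462,0,0,0.9],[0.112,0.6,0,0,0.9],[0.214,0.719,0,0,0.9],[0.339,0.814,0,0,0.9]],
  ],
)

```text
time: 15.85
eef_pos: [0.4928, 0.2251, 0.1431]
orientation: [-0.0, -0.707, 0.708, -0.001]
wrist_force: [5.8, -1.9, -3.6]
gripper_width: 0.0226
```

```bash
python3 -c "
from h import *
ck()"
```

```text
t 15.85 ang 149.3 crank -19.3 r 0.0601 Fr -6.0 Ft -1.4 Fz -3.6 z 0.1431236363901848 w 0.022570600335913127
```

>>> step_arm(
  commands=[
    [[0.142,0.066,0.01,0,0.9],[0.294,0.102,0.01,0,0.9],[0.451,0.105,0.01,0,0.9],[0.605,0.077,0.01,0,0.9],[0.75,0.016,0.01,0,0.9],[0.879,-0.073,0.01,0,0.9]],
  ],
)

```text
time: 16.35
eef_pos: [0.4994, 0.1547, 0.1431]
orientation: [0.001, -0.706, 0.708, 0.0]
wrist_force: [2.8, 6.1, -1.3]
gripper_width: 0.0224
```

>>> step_arm(
  commands=[
    [[0.108,-0.114,-0.01,0,0.9],[0.189,-0.248,-0.02,0,0.9],[0.242,-0.396,-0.02,0,0.9],[0.262,-0.551,-0.02,0,0.9],[0.249,-0.707,-0.02,0,0.9],[0.204,-0.858,-0.02,0,0.9]],
  ],
)

```text
time: 16.85
eef_pos: [0.5649, 0.1378, 0.143]
orientation: [-0.003, -0.706, 0.708, 0.003]
wrist_force: [-11.5, 4.1, 5.1]
gripper_width: 0.0224
```

>>> step_arm(
  commands=[
    [[-0.075,-0.138,0,0,0.9],[-0.177,-0.257,0,0,0.9],[-0.302,-0.352,0,0,0.9],[-0.443,-0.419,0,0,0.9],[-0.596,-0.456,0,0,0.9],[-0.753,-0.459,0,0,0.9]],
  ],
)

```text
time: 17.35
eef_pos: [0.6045, 0.1986, 0.1432]
orientation: [-0.001, -0.706, 0.708, 0.0]
wrist_force: [0.0, 2.0, -3.0]
gripper_width: 0.0222
```

```bash
python3 -c "
from h import *
ck()"
```

```text
t 17.35 ang 4.0 crank -164.6 r 0.0601 Fr 0.1 Ft 2.0 Fz -3.0 z 0.1431587781018225 w 0.022167550781427563
```

>>> step_arm(
  commands=[
    [[-0.154,0.029,0.01,0,0.9],[-0.299,0.089,0.01,0,0.9],[-0.428,0.178,0.01,0,0.9],[-0.536,0.292,0.01,0,0.9],[-0.617,0.426,0.01,0,0.9],[-0.669,0.574,0.01,0,0.9]],
  ],
)

```text
time: 17.85
eef_pos: [0.5557, 0.2536, 0.1431]
orientation: [-0.002, -0.707, 0.707, 0.001]
wrist_force: [-4.3, -3.3, -0.7]
gripper_width: 0.0222
```

>>> step_arm(
  commands=[
    [[-0.02,0.155,0,0,0.9],[-0.008,0.312,0,0,0.9],[0.037,0.462,0,0,0.9],[0.112,0.6,0,0,0.9],[0.214,0.719,0,0,0.9],[0.339,0.814,0,0,0.9]],
  ],
)

```text
time: 18.35
eef_pos: [0.4926, 0.2249, 0.1432]
orientation: [-0.0, -0.707, 0.707, -0.001]
wrist_force: [9.8, -3.0, -11.0]
gripper_width: 0.0223
```

```bash
python3 -c "
from h import *
ck(); plan(148.6,[9,15,19,20.5])"
```

```text
t 18.35 ang 149.5 crank -19.1 r 0.0602 Fr -10.0 Ft -2.4 Fz -11.0 z 0.1432110441173044 w 0.02232607164322461
[0.105, 0.053] [0.179, 0.079] [0.23, 0.092] [0.249, 0.096]
```

>>> step_arm(
  commands=[
    [[0.105,0.05,0.01,0,0.9],[0.179,0.074,0.02,0,0.9],[0.23,0.086,0.02,0,0.9],[0.249,0.09,0.02,0,0.9],[0.249,0.09,0.02,0,0.9],[0.249,0.09,0.02,0,0.9]],
  ],
)

```text
time: 18.85
eef_pos: [0.4858, 0.206, 0.143]
orientation: [0.0, -0.706, 0.708, -0.0]
wrist_force: [-3.6, -0.9, 6.7]
gripper_width: 0.0224
```

```bash
python3 -c "
from h import *
ck()
c=snap('side','s10')['pixels'][120:260,270:400];cv2.imwrite('pics/s10c.png',cv2.resize(c,None,fx=4,fy=4,interpolation=2))
"
```

```text
t 18.85 ang 168.8 crank 0.2 r 0.0599 Fr 3.4 Ft 1.6 Fz 6.7 z 0.1430335210312808 w 0.022381544103769725
```

View pics/s10c.png

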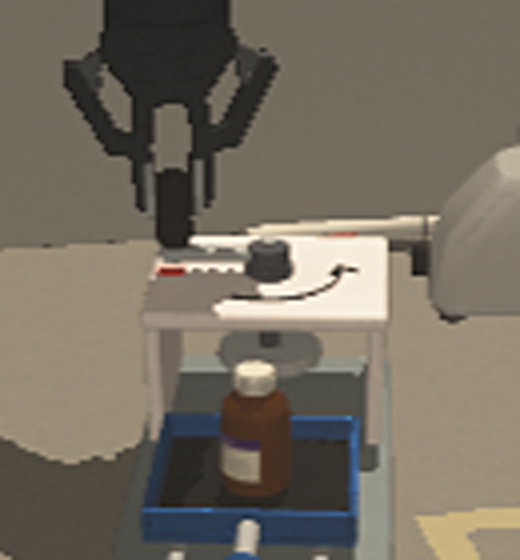

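>>> step_arm(
  commands=[
    [[0.249,0.09,0.0,0,0.5],[0,0,0,0,0.3],[0,0,0,0,0.0]],
  ],
)

```text
time: 19.15
eef_pos: [0.4869, 0.2072, 0.1421]
orientation: [0.0, -0.706, 0.708, -0.0]
wrist_force: [0.3, 0.5, -0.1]
gripper_width: 0.0408
```

I slipped on that call: its first row still carried the previous shift. I'll check where the knob is.

```bash
python3 -c "
from h import *
ck()
snap('wrist','w11')
c=snap('side','s11')['pixels'][120:260,270:400];cv2.imwrite('pics/s11c.png',cv2.resize(c,None,fx=4,fy=4,interpolation=2))
"
```

```text
t 19.15 ang 167.5 crank -1.1 r 0.059 Fr -0.2 Ft -0.6 Fz -0.1 z 0.1420729323316694 w 0.0408164686890043
```

View pics/s11c.png

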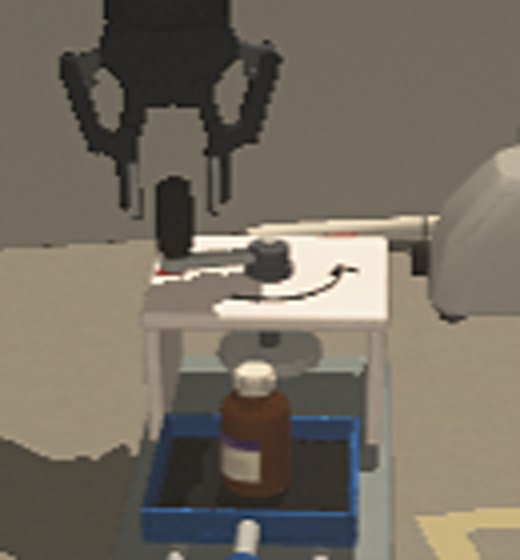

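View pics/w11.png

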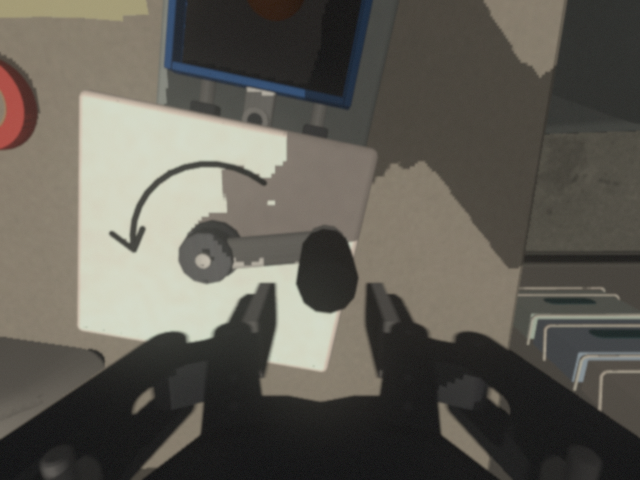

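```bash
python3 -c "
from h import *
w=load('w11')
for u,v in((327,284),):
  p=ray_z(w,u,v,.171);d=p[:2]-[.5445,.1944];print(p,np.degrees(np.arctan2(d[1],d[0]))%360-168.6,np.hypot(*d))
X=cloud(w);m=(X[...,2]>.165)&(X[...,2]<.18)&(np.hypot(X[...,0]-.483,X[...,1]-.2)<.03);print(m.sum(),X[m].mean(0))
go([.4855,.1975,.143],180)
"
```

```text
[0.48522878 0.18737207 0.171     ] 18.162125400627502 0.05968642335052765
4419 [0.48433047 0.19298748 0.17078725]
t 19.25 pos [0.4857 0.2061 0.1417] yawY 179.91 shift [ 0.108  0.003 -0.016] F [ 0.7  0.8 -0.5] w 0.043
yaw units -0.003
q [ 0.7   0.26 -0.12 -0.   -1.19 -0.7 ]
```

>>> step_arm(
  commands=[
    [[0,0,-0.15,0,-0.1],[0,0,-0.45,0,-0.1],[0,0,-0.8,0,-0.1],[0,0,-1,0,-0.1]],
  ],
)

```text
time: 19.58
eef_pos: [0.4864, 0.2058, 0.2249]
orientation: [0.001, -0.707, 0.708, -0.001]
wrist_force: [0.7, 0.3, 0.4]
gripper_width: 0.047
```

>>> step_arm(
  commands=[
    [[0,0,-0.3,0,-0.1],[0,0,-0.4,0,-0.1],[0,0,-0.4,0,-0.1],[0,0,-0.4,0,-0.1]],
  ],
)

```text
time: 19.92
eef_pos: [0.4855, 0.2059, 0.2535]
orientation: [-0.0, -0.706, 0.708, 0.0]
wrist_force: [-0.9, -0.1, -0.9]
gripper_width: 0.0468
```

```bash
python3 -c "
from h import *
ck()
w=snap('wrist','w12')
X=cloud(w);m=(X[...,2]>.165)&(X[...,2]<.18)&(np.hypot(X[...,0]-.483,X[...,1]-.2)<.03);print(m.sum(),X[m].mean(0))
c=w['pixels'][180:300,200:360];cv2.imwrite('pics/w12c.png',cv2.resize(np.clip(c*1.8,0,255).astype(np.uint8),None,fx=5,fy=5,interpolation=2))
"
```

```text
t 19.9167 ang 169.0 crank 0.4 r 0.0601 Fr 0.8 Ft 0.3 Fz -0.9 z 0.25350263462286576 w 0.04684491209538138
843 [0.48526138 0.18851229 0.16979746]
```

View pics/w12c.png

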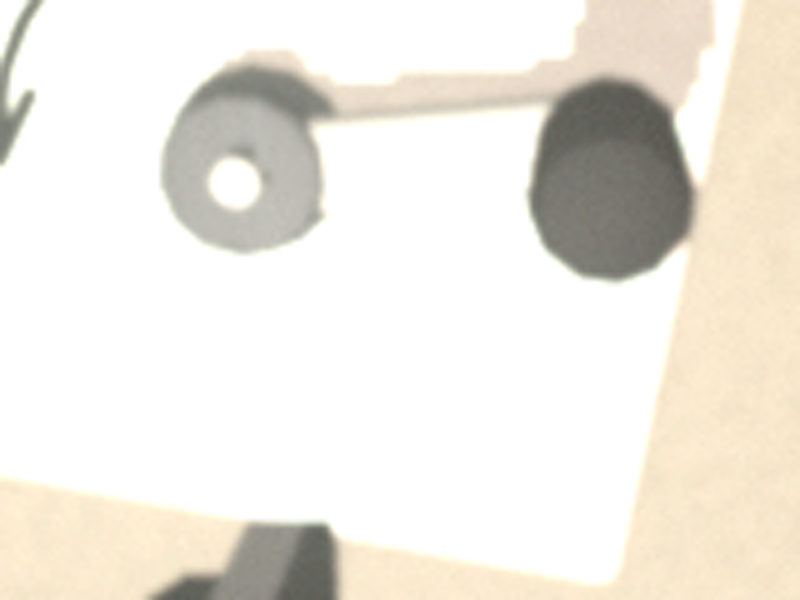

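>>> step_arm(
  commands=[
    [[0.1,0,0.1,0,-0.1],[0.21,0,0.4,0,-0.1],[0.21,0,0.7,0,-0.1],[0.21,0,0.9,0,-0.1],[0.21,0,0.9,0,-0.1]],
  ],
  squeeze=30,
)

```text
time: 20.38
eef_pos: [0.4828, 0.1874, 0.1769]
orientation: [-0.005, -0.706, 0.708, 0.002]
wrist_force: [0.0, 0.7, 0.1]
gripper_width: 0.0468
```

>>> step_arm(
  commands=[
    [[0,0,0.2,0,-0.1],[0,0,0.4,0,-0.1],[0,0,0.48,0,-0.1],[0,0,0.48,0,0.3],[0,0,0.48,0,0.6],[0,0,0.48,0,0.9],[0,0,0.48,0,0.9],[0,0,0.48,0,0.9]],
  ],
)

```text
time: 21.05
eef_pos: [0.4849, 0.1888, 0.1444]
orientation: [-0.001, -0.706, 0.708, 0.0]
wrist_force: [-5.6, -0.8, 0.8]
gripper_width: 0.0231
```

```bash
python3 -c "
from h import *
ck();plan(185.7,[-2,-6,-11,-15,-17])"
```

```text
t 21.05 ang 185.4 crank 16.8 r 0.0598 Fr 5.7 Ft 0.3 Fz 0.8 z 0.14435375299617823 w 0.02306665951850433
[-0.026, 0.002] [-0.078, 0.004] [-0.144, 0.001] [-0.196, -0.006] [-0.221, -0.011]
```

>>> step_arm(
  commands=[
    [[-0.026,0.004,0,0,0.9],[-0.078,0.008,0,0,0.9],[-0.144,0.005,0,0,0.9],[-0.196,-0.002,0,0,0.9],[-0.221,-0.007,0,0,0.9],[-0.221,-0.007,0,0,0.9],[-0.221,-0.007,0,0,0.9]],
  ],
)

```text
time: 21.63
eef_pos: [0.4863, 0.2079, 0.1443]
orientation: [0.001, -0.707, 0.708, 0.0]
wrist_force: [-5.1, 2.4, 2.4]
gripper_width: 0.023
```

>>> step_arm(
  commands=[
    [[0,0,0,0,0.5],[0,0,0,0,0.3],[0,0,0,0,0.0],[0,0,0,0,-0.1]],
  ],
)

```text
time: 21.97
eef_pos: [0.4873, 0.2071, 0.1444]
orientation: [0.001, -0.707, 0.708, -0.0]
wrist_force: [-0.7, 0.2, -1.4]
gripper_width: 0.0471
```

>>> step_arm(
  commands=[
    [[0,0,-0.15,0,-0.1],[0,0,-0.45,0,-0.1],[0,0,-0.8,0,-0.1],[0,0,-1,0,-0.1]],
  ],
)

```text
time: 22.3
eef_pos: [0.4879, 0.2069, 0.2272]
orientation: [0.002, -0.706, 0.708, -0.001]
wrist_force: [0.2, -0.2, 0.6]
gripper_width: 0.0471
```

>>> step_arm(
  commands=[
    [[0,0,-0.3,0,-0.1],[0,0,-0.4,0,-0.1],[0,0,-0.4,0,-0.1],[0,0,-0.4,0,-0.1]],
  ],
)

```text
time: 22.63
eef_pos: [0.4865, 0.2069, 0.2554]
orientation: [0.0, -0.706, 0.708, 0.0]
wrist_force: [-0.3, -0.6, -0.1]
gripper_width: 0.047
```

```bash
python3 -c "
from h import *
ck()
w=snap('wrist','w13')
X=cloud(w);m=(X[...,2]>.165)&(X[...,2]<.18)&(np.hypot(X[...,0]-.483,X[...,1]-.2)<.03);p=X[m].mean(0);d=p[:2]-[.5445,.1944];print(p,np.degrees(np.arctan2(d[1],d[0]))%360-168.6)
c=snap('side','s13');snap('top','t13')
"
```

```text
t 22.6333 ang 167.9 crank -0.7 r 0.0593 Fr 0.1 Ft 0.7 Fz -0.1 z 0.25543026156651016 w 0.046990128914934794
[0.4866364  0.20733433 0.16976727] -1.200268541644931
```

View pics/w13.png

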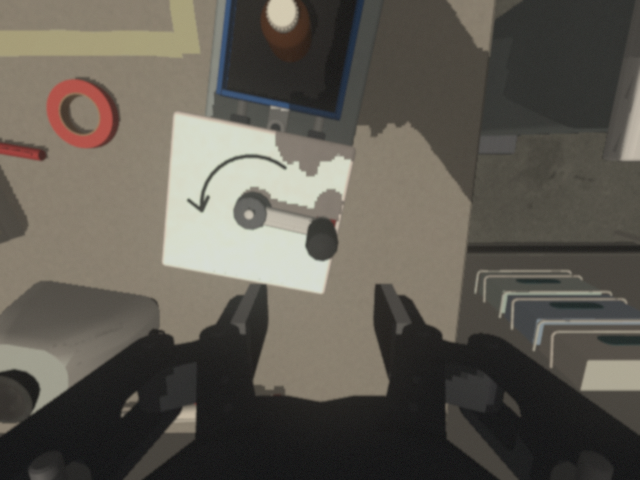

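View pics/s13.png

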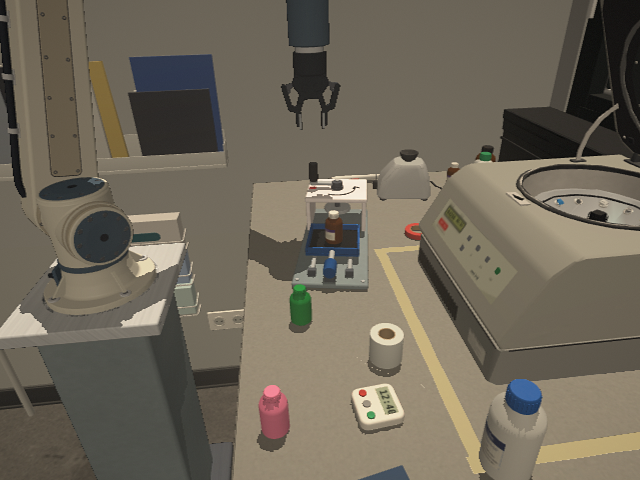

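```bash
python3 -c "
from h import *
print(arm.sign_off())"
```

```text
the job is handed in; nothing more can be done
None
```

I put the brown bottle upright on the blue tray, let go, and turned the crank three full turns counterclockwise at about 0.4 turn/s, holding the knob the whole way. The job is handed in; the last robot clock reading, just before hand-in, was 22.6 s, and no verdict was given.

**One slip:** when I first let go of the knob, my command still carried an old shift. It nudged the crank about 17° (0.3 rad) past the park mark. I gripped the knob again, turned it back clockwise to the mark and released it cleanly.

**Last checks:**
- **Knob:** it measured about 1° short of the park mark, with an uncertainty of roughly ±2°. The gripper was open and about 8 cm above it.
- **Bottle:** the side and wrist views show it standing upright, near the tray's centre.
- **Film roll and timer:** they look unmoved in the side view.
- **Wrist force:** it read at most about 20 N while cranking, checked only at the end of each move.

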